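Post the empty carton through the waste box's self-closing flap

TASK

Put the empty yellow carton into the green waste box without picking it up: press the blue self-closing flap down with one finger and, while that finger keeps it open, push the carton off the grey shelf and through the opening with the other finger. Then take the fingers out so that the flap swings shut with the carton inside. Nothing is to be lifted, and the jars, the tin and the pen standing around must be left where they are.

Things in the scene. Friction and masses are not known exactly. Their poses are not given: they have to be found in the camera images.
- waste_box: green waste box, fixed, 214 mm long (x), 142 wide (y), 174 high (z up). Origin: centre of its underside, on the table; x runs from its shelf end (towards the robot) to its back. Hollow, also under the shelf; inner floor at z = 10 mm. The flap covers x = -19 to +71 mm between side cheeks that end at z = 174 mm; a fixed deck at z = 168 mm lies behind it
- shelf_edge (a point): middle of the inner edge of the level grey shelf, over which the carton must go: x = -27, y = 0, z = 120 mm in the waste box's frame, same axes. The shelf reaches from there 80 mm towards the robot (to x = -107 mm), is 134 mm wide between side rails 12 mm high, and has no rail at its front end
- post_flap (a joint): flap angle, 0 shut, 1.5 rad stop. Pressed down it swings into the box about its far edge. A spring shuts it: 0.12 N m at 0, 0.32 at 1.2 rad (2 to 10 N at a finger). Near edge below the shelf from 0.35 rad on; carton drops freely from about 0.85 rad. A finger pressed down to 10 mm above shelf level opens it further as it moves towards the hinge
- flap_hinge (a point): middle of the flap's hinge axis (the flap's far edge): x = 71, y = 0, z = 166 mm in the waste box's frame; the axis runs along the box's y
- flap_edge (a point): bend near the near edge of the blue flap: 90 mm from the hinge axis and 26 mm above the shelf when shut. The flap is a folded 4 mm sheet of slippery plastic 128 mm wide: level for 75 mm from the hinge (top 48 mm above the shelf when shut), then sloping down 20 mm to this bend, then a 23 mm lip straight down to just above the shelf, which bars the carton's way while shut
- carton: loose yellow empty carton, 36 x 50 x 84 mm, about 60 g, standing on the shelf on a 36 x 84 mm side: 84 mm (own z) across the shelf, along the box's y but turned by up to 0.15 rad; 36 mm deep (own x) in the pushing direction; 50 mm high (own y up). Origin: centre of one 36 x 50 mm end
- carton_center (a point): centre of the carton; 25 mm above the shelf at the start
- gold_jar: bystander: spice jar with a gold cap, 44 mm across, 100 mm high, on the table beside the box; origin under its centre
- white_jar: bystander: spice jar with a white cap, 46 mm across, 100 mm high, on the table at the other side of the box; origin under its centre
- soup_tin: bystander: small tin, 58 mm across, 72 mm high, on the table behind the box; origin under its centre
- pen: bystander: blue and white marker pen, 135 mm long, 17 mm thick, lying on the table in front of the box; origin under its middle

How it is judged:
On the way, in this order (a step that is already met when the one before it is completed fails the run):
1. a finger has pressed the flap open while the carton is still on the shelf (contact force between the fingers and post_flap above 0.3 N and value of joint post_flap above 0.25 rad and z of carton_center in the frame of waste_box above 0.135 m), for 0.1 s.
2. the carton has dropped through the opening while a finger holds the flap open (contact force between the fingers and post_flap above 0.1 N and value of joint post_flap above 0.3 rad and z of carton_center in the frame of waste_box below 0.11 m).
At the end, for the whole second after the job is handed in: The carton lies at rest inside the waste box, its centre between the box's walls and at least 20 mm below the shelf, and the flap is shut to within 0.06 rad (z of carton_center in the frame of waste_box between 0 and 0.1 m and x of carton_center in the frame of waste_box between -0.105 and 0.105 m and y of carton_center in the frame of waste_box between -0.069 and 0.069 m and value of joint post_flap below 0.06 rad and linear speed of carton below 0.03 m/s); the robot touches nothing.
It fails at once if the carton is lifted: its centre rises more than 35 mm above where it stood on the shelf (z of carton_center in the frame of waste_box above 0.18 m).
It fails at once if the gold-capped jar is moved more than 25 mm or tipped over (distance of gold_jar from where it was at the start of the episode above 0.025 m or angle between gold_jar's own z axis and vertical above 0.5 rad).
It fails at once if the white-capped jar is moved more than 25 mm or tipped over (distance of white_jar from where it was at the start of the episode above 0.025 m or angle between white_jar's own z axis and vertical above 0.5 rad).
It fails at once if the tin is moved more than 25 mm or tipped over (distance of soup_tin from where it was at the start of the episode above 0.025 m or angle between soup_tin's own z axis and vertical above 0.5 rad).
It fails at once if the pen is moved more than 25 mm (distance of pen from where it was at the start of the episode above 0.025 m).
It also fails if it takes over 38 s, if anything falls off the work surface, if the arm or the gripper's body presses on something with over 40 N, if the wrist force passes 120 N, or if a joint passes its speed limit or range.

ROBOT

A 7-joint arm with a two-finger parallel gripper is mounted at the origin on a cart in front of the work surface, level with it; the furniture and walls round the work are solid. World frame = base frame: x ahead of the robot, y to its left, z up, the work surface at z = 0. Lengths are in m, angles in rad, forces in N, time in s.
With the tool pointing down it reaches from about 0.4 to 0.875 m from the base axis. Payload 4.4 kg.
Tool frame: the origin (TCP) lies between the finger pads; the fingertips stand 17 mm ahead of it and the grasp point (between the pads) lies 2 mm behind it; z points along the fingers, y is the line along which they close (so a half turn about z gives the same grasp; the last joint's range is limited). The gripper opens to 85 mm and grips with 20 to 120 N. Pads are 22 mm wide; open, the fingers measure 114 mm over their backs; the gripper's body (76 mm by 85 mm) begins 54 mm behind the grasp point. The pads swing forward as they close: fully open they stand 13 mm farther back than shut.
Start: joints at [-1.412, 0.628, 0.038, 1.517, -0.027, 0.996, -0.02], TCP at [0.145, 0.634, 0.248] pointing down, gripper open.
Joint ranges: [-3.06, 3.06], [-0.37, 2.12], [-1.25, 1.32], [0.18, 2.47], [-1.1, 4.24], [0.23, 1.98], [-2.94, 2.94]. Speed limits (rad/s): [2.57, 2.57, 3.14, 3.14, 3.14, 3.14, 3.14].

INTERFACE

Orientations are given as a unit quaternion [w, x, y, z].
In Python, from rig import robot gives the robot as it stands.
- The arm moves only by the tool arm_command, never from a script. Its argument "motion" is a list of rows, each a list of 4 numbers: the shift along the tool's x, y, z in cm, then the turn about the tool's z in rad. In form: [[tx, ty, tz, roll], ...]. A call has 1 to 10 rows; each row is the pose to reach, as a shift and turn from the pose commanded when the call began, along the tool's axes at that moment; what a row does not reach only later rows make up. A row lasts 1/10 s, in which the tool goes at most 50 mm and 8.59 degrees, less where a joint would pass 70% of its speed; a pose out of reach is approached as far as the arm can. A call with a gripper value outside its range is refused whole. "hand" is the finger opening in cm, from 0 to 8.54, set as the call begins (left out, the last holds). The fingers move at their own pace and stop on an object; "grip_force" is the grip in N (left out, the last holds). Time passes only in rows, so rows that repeat a pose let the fingers close. It gives the time, the measured TCP pose, the force, the opening and the grip force at its end, in the units of the state.
- robot.get_state(): the state, without advancing time (a new reading comes with each control period).
- robot.get_image(name): name is "scene" or "side" or "wrist"; returns a dict with "color" (384x512x3 uint8, red, green, blue), "range_z" (384x512 float32, m along the optical axis (not along the pixel's ray), 0 where there is no reading), "intrinsics" (3x3 intrinsics, pixels), "R" (3x3) and "t" (3): a world point X has camera coordinates R X + t; the wrist camera has in their place "tool_from_camera" (4x4, takes a point from camera to tool coordinates, whose origin is the TCP and whose axes are the flange's). Camera axes: x right, y down, z forward; pixel columns grow to the right and rows downward; lengths in m; the calibration is good to about 2 mm. A picture is of the moment at which its call begins: read the wrist's pose just before it.
- robot.finish_job(): hands the job in; it is judged then, once.
The state is a dict: "t": time; "joint_pos": joint angles; "qvel": joint speeds; "joint_torque": joint torques, N m; "tcp_pos": TCP position; "tool_rot": TCP orientation; "ft_force": force on the tool from outside, world axes, zero at the start; "moment": the same for the moment, N m; "opening": opening from 0.0 (shut) to 1.0 (fully open); "grip_force": force on a finger pad.
Only numpy, scipy, OpenCV 4.12 (cv2) and the standard library are available. Lean on these libraries where they do the work, as an engineer would, in place of code of your own. Each camera call takes 0.05 s, during which the arm holds its last target. There are 200 camera calls.

## Working session

There is one attempt and no reset: what is moved stays moved. The work goes in short steps, Python scripts to look and compute and a tool call to move; the robot and the scene stay as the last step left them, time stands still between calls to the robot, and variables do not carry over. Pictures are saved under pics/ and viewed, at most 10 in all, crops included, and the job is handed in when it is done.

Besides the shell and the picture viewer there is one more tool, called after ">>>" as name(argument=value, ...), one argument or row to a line, values as JSON. arm_command: Moves the arm, as the interface text tells. Its arguments: {"type":"object","properties":{"motion":{"type":"array","items":{"type":"array","items":{"type":"number"}}},"hand":{"type":"number"},"grip_force":{"type":"number"}},"required":["motion"]}

```bash
mkdir -p pics
python3 - <<'E'
from rig import robot
import cv2,numpy as np
s=robot.get_state();print({k:np.round(v,3) for k,v in s.items()})
ims=[]
for n in("scene","side"):
    d=robot.get_image(n);np.savez(n,**d);ims.append(d["color"][:,:,::-1])
    print(n,(-d["R"].T@d["t"]).round(3),d["R"][2].round(2))
im=np.hstack(ims);cv2.imwrite("pics/a.png",cv2.resize(im,(800,300),interpolation=cv2.INTER_AREA))
E
```

```text
{'t': np.float64(0.0), 'joint_pos': array([-1.412,  0.629,  0.038,  1.518, -0.027,  0.996, -0.02 ]), 'qvel': array([ 0.001,  0.   ,  0.002,  0.001, -0.001,  0.002,  0.002]), 'joint_torque': array([-1.0000e-03, -5.6340e+01,  1.2260e+00, -1.9344e+01,  1.1000e-02,
        1.1000e-02, -0.0000e+00]), 'tcp_pos': array([0.145, 0.633, 0.247]), 'tool_rot': array([-0.   ,  0.112,  0.994, -0.001]), 'ft_force': array([0.336, 0.136, 0.094]), 'moment': array([ 0.036,  0.035, -0.001]), 'grip_force': np.float64(0.0), 'opening': np.float64(1.0)}
scene [0.212 0.453 0.87 ] [ 0.35 -0.55 -0.76]
side [0.461 0.553 0.686] [ 0.08 -0.75 -0.66]
```

View pics/a.png

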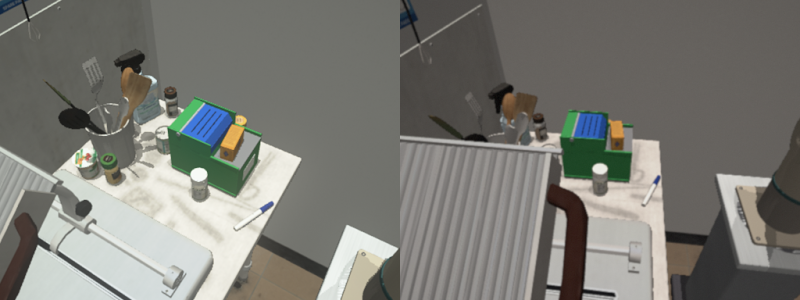

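The box sits with its flap (blue) at scene ~(205,122), in half-scale coordinates, and the carton at (232,142). The white jar is on the camera side, the pen is in front, and the gold jar is beyond the box. Next I'll measure using colour and depth.

```bash
cat > h.py <<'E'
import cv2,numpy as np
def cloud(d):
    z=d["range_z"];v,u=np.indices(z.shape);K=d["intrinsics"]
    c=np.stack([(u-K[0,2])/K[0,0]*z,(v-K[1,2])/K[1,1]*z,z],-1)
    return (c-d["t"])@d["R"]
def mask(d,lo,hi):
    h=cv2.cvtColor(d["color"],cv2.COLOR_RGB2HSV)
    return (cv2.inRange(h,lo,hi)>0)&(d["range_z"]>0)
E
python3 - <<'E'
from h import *
for n in("scene","side"):
    d=dict(np.load(n+".npz"));P=cloud(d)
    print(n,"K",d["intrinsics"].round(1).tolist())
    for nm,lo,hi in(("green",(50,100,30),(85,255,255)),("blue",(100,120,60),(125,255,255)),("yellow",(10,140,80),(25,255,255))):
        m=mask(d,lo,hi)
        nn,l,st,c=cv2.connectedComponentsWithStats(m.astype(np.uint8))
        for i in np.argsort(-st[1:,4])[:3]+1:
            p=P[l==i]
            if len(p)<40: continue
            print(nm,st[i].tolist(),"min",np.percentile(p,2,0).round(3),"max",np.percentile(p,98,0).round(3),"med",np.median(p,0).round(3))
            if nm!="green" :
              zt=np.percentile(p[:,2],95); q=p[abs(p[:,2]-zt)<.006]
              r=cv2.minAreaRect((q[:,:2]*1000).astype(np.float32));print("   top",zt.round(3),len(q),r)
            else:
              zt=.172; q=p[abs(p[:,2]-zt)<.008]
              if len(q)>10: print("  rim",len(q),cv2.minAreaRect((q[:,:2]*1000).astype(np.float32)))
d=np.load("scene.npz");c=d["color"][110:270,190:350,::-1];e=np.load("side.npz")["color"][120:280,180:340,::-1]
cv2.imwrite("pics/b.png",cv2.resize(np.hstack([c,e]),(800,400),interpolation=cv2.INTER_CUBIC))
E
```

```text
scene K [[474.0, 0.0, 256.0], [0.0, 474.0, 193.0], [0.0, 0.0, 1.0]]
green [215, 124, 120, 93, 2241] min [ 0.459 -0.221  0.01 ] max [ 0.65  -0.077  0.174] med [ 0.584 -0.081  0.158]
  rim 998 ((563.5092163085938, -149.51889038085938), (176.86196899414062, 144.8676300048828), 1.4128520488739014)
green [129, 196, 19, 15, 121] min [0.75  0.025 0.084] max [0.797 0.064 0.102] med [0.767 0.045 0.099]
green [266, 233, 36, 18, 79] min [ 0.439 -0.082  0.012] max [ 0.523 -0.077  0.019] med [ 0.482 -0.08   0.015]
blue [233, 133, 65, 62, 2086] min [ 0.526 -0.212  0.136] max [ 0.611 -0.091  0.17 ] med [ 0.562 -0.149  0.167]
   top 0.17 1568 ((569.1522216796875, -148.44656372070312), (92.41665649414062, 139.2736053466797), 3.5431764125823975)
blue [0, 0, 27, 18, 196] min [0.877 0.052 0.512] max [0.886 0.092 0.531] med [0.882 0.077 0.522]
   top 0.53 70 ((881.605224609375, 74.40274047851562), (26.975996017456055, 4.7903361320495605), 82.98606872558594)
blue [334, 258, 16, 13, 53] min [ 0.342 -0.113  0.012] max [ 0.359 -0.075  0.019] med [ 0.352 -0.091  0.015]
   top 0.018 52 ((350.6475524902344, -94
[... 794 characters left out ...]
68017578), 2.2814440727233887)
blue [223, 144, 41, 33, 1126] min [ 0.526 -0.214  0.148] max [ 0.61  -0.091  0.169] med [ 0.567 -0.148  0.167]
   top 0.168 969 ((573.9209594726562, -152.1394500732422), (75.31061553955078, 129.81590270996094), 0.8165108561515808)
blue [0, 16, 9, 8, 40] min [0.876 0.041 0.526] max [0.879 0.056 0.532] med [0.877 0.048 0.529]
   top 0.531 40 ((877.6419677734375, 48.43656539916992), (17.58492660522461, 3.554661989212036), 80.31188201904297)
yellow [268, 154, 18, 38, 521] min [ 0.468 -0.179  0.124] max [ 0.507 -0.093  0.17 ] med [ 0.487 -0.114  0.168]
   top 0.17 340 ((487.8524169921875, -136.75894165039062), (34.232967376708984, 85.9129409790039), 6.4052414894104)
```

View pics/b.png

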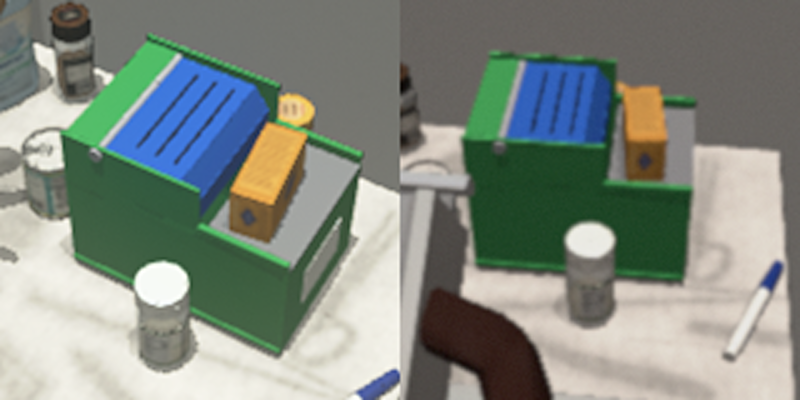

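Run:
```python
from h import *
P=[];
for n in("scene","side"):
    d=dict(np.load(n+".npz"));p=cloud(d);P.append(p[d["range_z"]>0])
    # green side wall facing +y : line fit
    m=mask(d,(50,100,20),(85,255,255));q=p[m];q=q[(q[:,2]>.02)&(q[:,2]<.105)&(abs(q[:,1]+.078)<.02)&(q[:,0]>.43)&(q[:,0]<.66)]
    vx,vy,x0,y0=cv2.fitLine(q[:,:2].astype(np.float32),cv2.DIST_HUBER,0,.002,.001).ravel()
    dx=np.array([vx,vy]);dx*=np.sign(vx);s=(q[:,:2]-[x0,y0])@dx
    a=np.arctan2(dx[1],dx[0]);e=np.percentile(s,[.5,99.5])
    end0=np.array([x0,y0])+e[0]*dx;nrm=np.array([dx[1],-dx[0]])
    print(n,"yaw",a,"len",e[1]-e[0],"wall mid y",y0,"at x",x0,"front end",end0,"origin",end0+.107*dx+.071*nrm, "backend",np.array([x0,y0])+e[1]*dx)
    # rail front end / shelf
    zz=p[...,2];g=(abs(zz-.12)<.004)&(d["range_z"]>0)&(p[...,0]<.53)&(p[...,0]>.4)&(abs(p[...,1]+.15)<.06);w=p[g]
    print(" shelf x",np.percentile(w[:,0],[1,99]),"y",np.percentile(w[:,1],[1,99]),"z",np.median(w[:,2]),len(w))
A=np.vstack(P)
print("height map (cm) rows x 0..0.8 cols y 0.8..-0.4 step .1")
for x in np.arange(0,.9,.1):
    r=[]
    for y in np.arange(.8,-.45,-.1):
        s=A[(abs(A[:,0]-x-.05)<.05)&(abs(A[:,1]-y+.05)<.05)]
        r.append("%4d"%(np.percentile(s[:,2],99)*100) if len(s)>5 else "   .")
    print("%.1f"%x,*r)
```

```text
scene yaw 0.01418929 len 0.1401657139560994 wall mid y -0.079546496 at x 0.5655309 front end [ 0.50928806 -0.0803446 ] origin [ 0.61728469 -0.14981925] backend [ 0.64943966 -0.07835581]
 shelf x [0.43761873 0.51617034] y [-0.20832477 -0.09302568] z 0.12004980087822471 853
side yaw 0.013510188 len 0.20480895348466485 wall mid y -0.07672731 at x 0.54463637 front end [ 0.44078095 -0.0781305 ] origin [ 0.54873038 -0.14767847] backend [ 0.64557122 -0.07536358]
 shelf x [0.43692969 0.51691397] y [-0.20823526 -0.09455532] z 0.1190140929635688 486
height map (cm) rows x 0..0.8 cols y 0.8..-0.4 step .1
0.0    .    .    .    .    .    .    1   24   28    1  -85  -85   46
0.1    .    .    .    .    .    .    0    1    1    0  -85  -85   45
0.2    .    .    .    .    .    .    .    .    .  -85  -85  -85   45
0.3    .    .    .    .    9    9    9    1    1    1    0    0   44
0.4    .    .    .   46   46   15   10    0   16   17   13    0   44
0.5    .    .    .   46   49   14   10    0   17   17   17    .   44
0.6    .    .    .   40   46   28   10    0   17   17   17    .   44
0.7    .    .    .   40   46   19   10   28   29   28   10    0   43
0.8    .    .    .    .    .    .   10   54   29   27   25    0   43
```

```bash
cat >> h.py <<'E'
from scipy.spatial.transform import Rotation as Ro
def rot(s): q=s["tool_rot"];return Ro.from_quat([q[1],q[2],q[3],q[0]]).as_matrix()
E
python3 - <<'E'
from h import *
from rig import robot
A=[]
for n in("scene","side"):
    d=dict(np.load(n+".npz"));p=cloud(d);A.append(p[d["range_z"]>0])
A=np.vstack(A)
for y in np.arange(.5,-.01,-.05):
    s=A[(abs(A[:,1]-y)<.025)&(A[:,0]>.2)&(A[:,2]>.12)]
    if len(s)>3: print(y.round(2),s[:,0].min().round(3),s[s[:,0].argmin(),2].round(2))
s=robot.get_state();R=rot(s);p0=s["tcp_pos"]
W=[(.155,.58),(.16,.53),(.165,.48),(.175,.435),(.205,.40),(.24,.37),(.275,.335),(.305,.30),(.335,.26),(.355,.22)]
for w in W: print(((np.array([*w,.26])-p0)@R*100).round(1),np.hypot(*w).round(3))
print(R.round(3))
E
```

```text
0.45 0.488 0.42
0.4 0.488 0.43
0.35 0.5 0.47
0.3 0.532 0.46
0.25 0.408 0.14
0.2 0.409 0.14
0.15 0.938 0.27
0.1 0.809 0.26
0.05 0.717 0.28
0.0 0.704 0.27
[-2.2 -5.  -1.2] 0.6
[-3.8 -9.7 -1.2] 0.554
[ -5.4 -14.5  -1.2] 0.508
[ -7.4 -18.6  -1.2] 0.469
[-11.1 -21.4  -1.2] 0.449
[-15.2 -23.5  -1.2] 0.441
[-19.3 -26.2  -1.2] 0.433
[-23.  -28.9  -1.2] 0.428
[-26.9 -32.1  -1.2] 0.424
[-29.7 -35.6  -1.2] 0.418
[[-0.975  0.223 -0.   ]
 [ 0.223  0.975 -0.002]
 [ 0.    -0.002 -1.   ]]
```

>>> arm_command(
  motion=[
    [-2.2, -5, -1.2, 0.07],
    [-3.8, -9.7, -1.2, 0.14],
    [-5.4, -14.5, -1.2, 0.21],
    [-7.4, -18.6, -1.2, 0.28],
    [-11.1, -21.4, -1.2, 0.35],
    [-15.2, -23.5, -1.2, 0.42],
    [-19.3, -26.2, -1.2, 0.49],
    [-23, -28.9, -1.2, 0.56],
    [-26.9, -32.1, -1.2, 0.63],
    [-29.7, -35.6, -1.2, 0.7],
  ],
  hand=7.8,
)

```text
t: 1.1
tcp_pos: [0.357, 0.2188, 0.2604]
tool_rot: [0.001, 0.448, 0.894, 0.001]
ft_force: [1.3, 0.8, 0.9]
opening: 0.911
grip_force: 0.0
```

Run:
```python
from h import *
from rig import robot
s=robot.get_state();R=rot(s);p0=s["tcp_pos"];print(p0.round(3),s["ft_force"].round(2),s["joint_pos"].round(2),s["t"])
a=.014
Y=np.arctan2(R[1,1],R[0,1]);print("roll needed",Y-a)
W=[(.37,.18),(.385,.135),(.40,.09),(.41,.045),(.42,0),(.44,-.045),(.46,-.085),(.49,-.12),(.5065,-.139)]
for w in W: print(((np.array([*w,.26])-p0)@R*100).round(1).tolist())
```

```text
[0.357 0.219 0.26 ] [1.3  0.82 0.94] [-0.86  0.29  0.31  2.11 -0.13  0.75  0.17] 1.1
roll needed 0.628363274828615
[-3.9, -1.3, 0.0]
[-8.4, -2.8, 0.0]
[-12.9, -4.3, 0.0]
[-17.1, -6.2, 0.0]
[-21.3, -8.1, 0.0]
[-26.1, -9.2, 0.0]
[-30.5, -10.0, 0.0]
[-35.1, -9.6, 0.0]
[-37.6, -9.5, 0.1]
```

>>> arm_command(
  motion=[
    [-3.9, -1.3, 0, 0.07],
    [-8.4, -2.8, 0, 0.14],
    [-12.9, -4.3, 0, 0.21],
    [-17.1, -6.2, 0, 0.28],
    [-21.3, -8.1, 0, 0.35],
    [-26.1, -9.2, 0, 0.42],
    [-30.5, -10, 0, 0.49],
    [-35.1, -9.6, 0, 0.56],
    [-37.6, -9.5, 0, 0.63],
    [-37.6, -9.5, 0, 0.63],
  ],
)

```text
t: 2.1
tcp_pos: [0.5071, -0.1407, 0.26]
tool_rot: [0.002, 0.703, 0.711, -0.001]
ft_force: [-0.8, -0.2, 1.2]
opening: 0.917
grip_force: 0.0
```

Run:
```python
from h import *
from rig import robot
s=robot.get_state();R=rot(s);print(s["tcp_pos"].round(4),np.arctan2(R[1,1],R[0,1]).round(4),R[:,2].round(3),s["ft_force"].round(2),s["t"])
ims=[]
for n in("side","wrist"):
    d=robot.get_image(n);np.savez("n_"+n,**d);ims.append(d["color"][:,:,::-1])
cv2.imwrite("pics/c.png",cv2.resize(np.hstack([cv2.resize(ims[0][80:272,130:386],(512,384)),ims[1]]),(800,300),interpolation=cv2.INTER_AREA))
print(d["tool_from_camera"].round(3).tolist(),d["intrinsics"].round(1).tolist())
```

```text
[ 0.5071 -0.1407  0.26  ] 0.0107 [ 0.001 -0.003 -1.   ] [-0.83 -0.23  1.23] 2.1
[[-0.0, -0.96, -0.281, 0.071], [1.0, 0.0, -0.001, 0.001], [0.001, -0.281, 0.96, -0.126], [0.0, 0.0, 0.0, 1.0]] [[288.9, 0.0, 256.2], [0.0, 288.9, 187.9], [0.0, 0.0, 1.0]]
```

View pics/c.png

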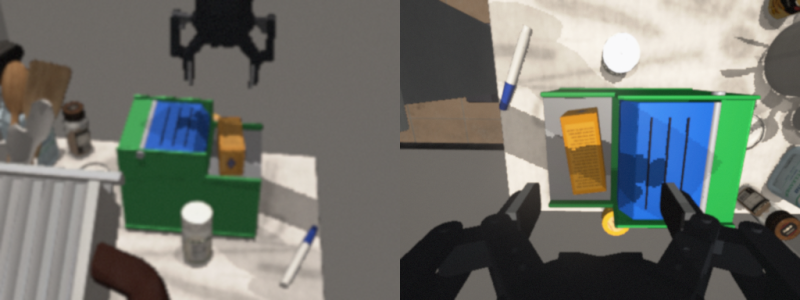

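The side view shows the open fingers straddling the carton above the box. In the wrist view the carton is at about (583,150), the flap runs from x 615 to 712, and the fingertips are near (525,195) and (675,195). I'll refine using the wrist view.

Run:
```python
from h import *
from rig import robot
s=robot.get_state();Rt=rot(s);p0=s["tcp_pos"]
d=dict(np.load("n_wrist.npz"));T=d["tool_from_camera"]
z=d["range_z"];v,u=np.indices(z.shape);K=d["intrinsics"]
c=np.stack([(u-K[0,2])/K[0,0]*z,(v-K[1,2])/K[1,1]*z,z],-1)
tool=c@T[:3,:3].T+T[:3,3];P=tool@Rt.T+p0
# fingers in tool frame
f=(z>0)&(tool[...,2]>-.03)&(tool[...,2]<.03)&(abs(tool[...,0])<.02)
for sg in(-1,1):
    q=tool[f&(np.sign(tool[...,1])==sg)];
    if len(q):
        print("finger",sg,len(q),"zmax",np.percentile(q[:,2],[90,99,100]).round(4));t=q[q[:,2]>np.percentile(q[:,2],60)];print("  y",t[:,1].min().round(4),t[:,1].max().round(4),"x",t[:,0].min().round(4),t[:,0].max().round(4))
m=mask(d,(10,140,80),(25,255,255))&(abs(P[...,2]-.17)<.006)&(P[...,0]<.53)
r=cv2.minAreaRect((P[m][:,:2]*1000).astype(np.float32));print("carton",np.round(r[0],1),r[1],r[2],np.median(P[m][:,2]))
m=mask(d,(100,120,60),(125,255,255))&(P[...,2]>.13)
for zz in(.167,):
    q=P[m&(abs(P[...,2]-zz)<.004)];r=cv2.minAreaRect((q[:,:2]*1000).astype(np.float32));print("flap level",np.round(r[0],1),r[1],r[2],np.median(q[:,2]))
q=P[m];print("blue x",np.percentile(q[:,0],[.5,99.5]),np.percentile(q[:,1],[.5,99.5]))
m=mask(d,(50,100,20),(85,255,255))&(P[...,2]>.1);q=P[m];print("green x",np.percentile(q[:,0],[.5,99.5]),np.percentile(q[:,1],[.5,99.5]))
m=(abs(P[...,2]-.12)<.004)&(z>0)&(P[...,0]<.53)&(P[...,0]>.4)&(abs(P[...,1]+.15)<.06);q=P[m];print("shelf x",np.percentile(q[:,0],[.5,99.5]),np.median(q[:,2]))
# side camera view of fingers
e=dict(np.load("n_side.npz"));p=cloud(e);k=(e["range_z"]>0)&(abs(p[...,0]-.507)<.08)&(abs(p[...,1]+.14)<.03)&(p[...,2]>.2)&(p[...,2]<.3)
q=p[k]
for a,b in((.4,.507),(.507,.62)):
    w=q[(q[:,0]>a)&(q[:,0]<b)];t=w[w[:,2]<w[:,2].min()+.012];print("side tip z",w[:,2].min().round(4),np.percentile(w[:,2],1).round(4),"x",t[:,0].min().round(4),t[:,0].max().round(4),len(t))
```

```text
finger -1 1940 zmax [-0.0006  0.005   0.0063]
  y -0.0521 -0.0377 x -0.0117 0.0113
finger 1 1961 zmax [-0.0006  0.005   0.007 ]
  y 0.0394 0.0536 x -0.012 0.0113
carton [ 489.1 -138.5] (35.9506721496582, 84.40011596679688) 7.872460842132568 0.17033197900173497
flap level [ 575.3 -149.7] (77.24414825439453, 131.5865936279297) 0.844179630279541 0.16816965914383245
blue x [0.52637276 0.61270121] [-0.21226325 -0.08452761]
green x [0.44434637 0.65200184] [-0.21919208 -0.07635985]
shelf x [0.43897801 0.51890082] 0.12038806608353757
side tip z 0.2555 0.256 x 0.4532 0.4661 27
side tip z 0.2535 0.2542 x 0.5441 0.5559 27
```

>>> arm_command(
  motion=[
    [0.2, -0.6, 1, 0],
    [0.2, -0.6, 3, 0],
    [0.2, -0.6, 5, 0],
    [0.2, -0.6, 7, 0],
    [0.2, -0.6, 8, 0],
    [0.2, -0.6, 8.5, 0],
    [0.2, -0.6, 9, 0],
    [0.2, -0.6, 9.3, 0],
    [0.2, -0.6, 9.3, 0],
  ],
)

```text
t: 3.1
tcp_pos: [0.4998, -0.1349, 0.1676]
tool_rot: [0.0, 0.701, 0.713, 0.0]
ft_force: [-1.0, 0.6, 1.5]
opening: 0.918
grip_force: 0.9
```

Run:
```python
from h import *
from rig import robot
s=robot.get_state();print(s["tcp_pos"].round(4),s["ft_force"].round(2),s["moment"].round(2),s["t"])
```

```text
[ 0.4998 -0.1349  0.1676] [-1.04  0.63  1.53] [ 0.15 -0.03  0.  ] 3.1
```

>>> arm_command(
  motion=[
    [-0.2, 0, 0.6, 0],
    [-0.4, 0, 1.2, 0],
    [-0.4, 0, 1.8, 0],
    [-0.4, 0, 2.4, 0],
    [-0.4, 0, 2.9, 0],
    [-0.4, 0, 3.2, 0],
    [-0.4, 0, 3.2, 0],
    [-0.4, 0, 3.2, 0],
  ],
)

```text
t: 3.9
tcp_pos: [0.4992, -0.1392, 0.1352]
tool_rot: [-0.0, 0.702, 0.713, -0.0]
ft_force: [-1.4, -0.5, 3.0]
opening: 0.91
grip_force: 1.3
```

Run:
```python
from h import *
from rig import robot
s=robot.get_state();R=rot(s);print(s["tcp_pos"].round(4),np.arctan2(R[1,1],R[0,1]),s["ft_force"].round(2),s["moment"].round(2),s["t"])
a=robot.get_image("scene")["color"][110:270,190:350,::-1];b=robot.get_image("side")["color"][120:280,180:340,::-1]
cv2.imwrite("pics/d.png",cv2.resize(np.hstack([a,b]),(800,400),interpolation=cv2.INTER_CUBIC))
```

```text
[ 0.4992 -0.1392  0.1352] 0.0157261613689153 [-1.35 -0.47  3.  ] [-0.13  0.13 -0.04] 3.9
```

View pics/d.png

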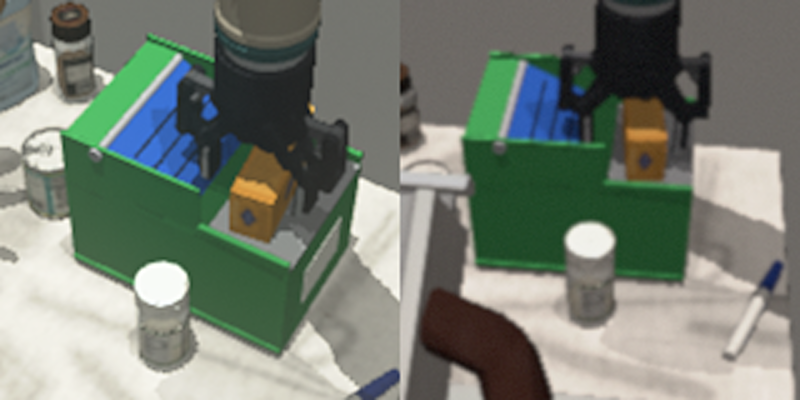

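The flap (left finger at (205,160)) is pressed down. The carton at (265,190) is still on the shelf between the fingers, so I'll push now.

>>> arm_command(
  motion=[
    [0, 0.4, 0, 0],
    [0, 0.8, 0, 0],
    [0, 1.2, 0, 0],
    [0, 1.6, 0, 0],
    [0, 2.0, 0, 0],
    [0, 2.4, 0, 0],
    [0, 2.8, 0, 0],
    [0, 3.2, 0, 0],
    [0, 3.5, 0, 0],
    [0, 3.5, 0, 0],
  ],
)

```text
t: 5.0
tcp_pos: [0.5347, -0.1383, 0.1353]
tool_rot: [-0.0, 0.701, 0.713, -0.0]
ft_force: [-4.8, 1.0, 2.3]
opening: 0.916
grip_force: 2.5
```

Run:
```python
from h import *
from rig import robot
s=robot.get_state();R=rot(s);print(s["tcp_pos"].round(4),np.arctan2(R[1,1],R[0,1]),s["ft_force"].round(2),s["moment"].round(2),s["t"])
a=robot.get_image("scene")["color"][110:270,190:350,::-1];b=robot.get_image("wrist")["color"][:,:,::-1][64:320,128:384]
cv2.imwrite("pics/e.png",np.hstack([cv2.resize(a,(400,400)),cv2.resize(b,(400,400))]))
```

```text
[ 0.5347 -0.1383  0.1353] 0.016561676652318256 [-4.76  1.02  2.29] [0.03 0.88 0.04] 5.0
```

View pics/e.png

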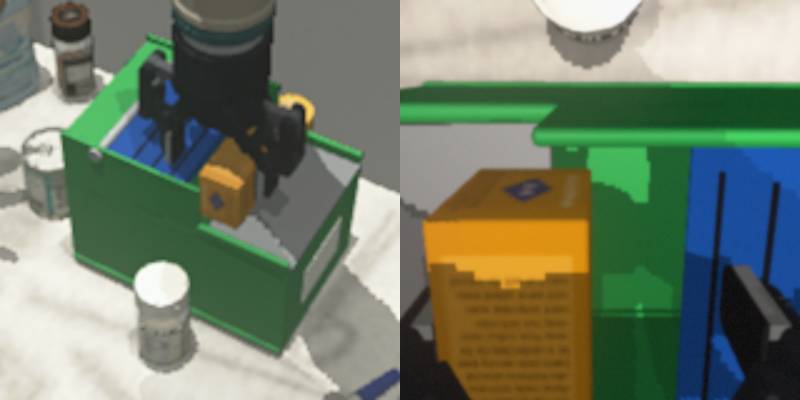

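The carton has squared up against the finger and is partly over the edge, and the flap is wide open. I'll keep pushing.

>>> arm_command(
  motion=[
    [0, 0.4, 0, 0],
    [0, 0.8, 0, 0],
    [0, 1.2, 0, 0],
    [0, 1.6, 0, 0],
    [0, 1.9, 0, 0],
    [0, 2.1, 0, 0],
    [0, 2.1, 0, 0],
    [0, 2.1, 0, 0],
  ],
)

```text
t: 5.9
tcp_pos: [0.5514, -0.1379, 0.1341]
tool_rot: [-0.004, 0.702, 0.712, -0.002]
ft_force: [-10.9, -0.9, 0.4]
opening: 0.915
grip_force: 5.0
```

Run:
```python
from h import *
from rig import robot
s=robot.get_state();R=rot(s);print(s["tcp_pos"].round(4),np.arctan2(R[1,1],R[0,1]),s["ft_force"].round(2),s["moment"].round(2),s["t"])
a=robot.get_image("scene")["color"][110:270,190:350,::-1];b=robot.get_image("wrist")["color"][:,:,::-1][64:320,128:384]
cv2.imwrite("pics/f.png",np.hstack([cv2.resize(a,(400,400)),cv2.resize(b,(400,400))]))
```

```text
[ 0.5514 -0.1379  0.1341] 0.015315130882245192 [-10.92  -0.89   0.39] [-0.09  2.17 -0.02] 5.9
```

View pics/f.png

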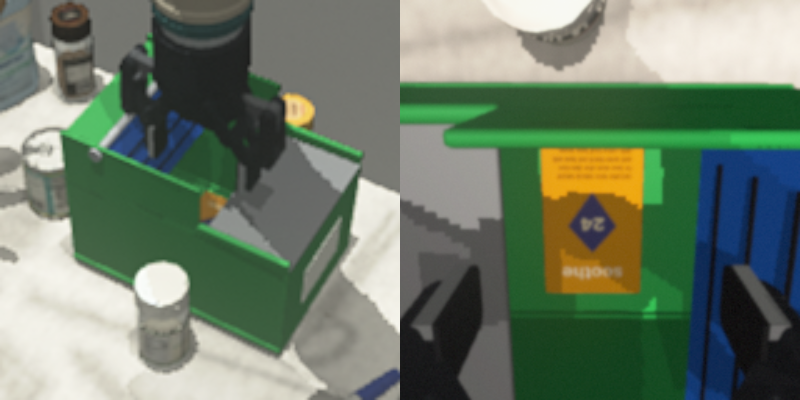

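Run:
```python
from h import *
from rig import robot
s=robot.get_state();Rt=rot(s);p0=s["tcp_pos"];d=robot.get_image("wrist");T=d["tool_from_camera"]
z=d["range_z"];v,u=np.indices(z.shape);K=d["intrinsics"]
c=np.stack([(u-K[0,2])/K[0,0]*z,(v-K[1,2])/K[1,1]*z,z],-1)
P=(c@T[:3,:3].T+T[:3,3])@Rt.T+p0-[.5455,-.149,0]
m=mask(d,(10,140,60),(28,255,255))&(abs(P[...,0])<.1)&(abs(P[...,1])<.07);q=P[m]
print(len(q),np.percentile(q,[2,25,50,75,98],axis=0).round(3))
b=mask(d,(100,120,40),(125,255,255))&(abs(P[...,0])<.1)&(abs(P[...,1])<.07);w=P[b];print(np.polyfit(w[:,0],w[:,2],1),np.percentile(w,[2,50,98],axis=0).round(3))
```

```text
5063 [[-0.023 -0.033  0.045]
 [-0.012 -0.014  0.046]
 [ 0.002  0.01   0.046]
 [ 0.016  0.027  0.047]
 [ 0.026  0.041  0.048]]
[2.15140743 0.01298666] [[ 0.043 -0.048  0.1  ]
 [ 0.059  0.033  0.14 ]
 [ 0.069  0.061  0.164]]
```

The carton lies flat on the box floor (top at z 46 mm), clear of the flap's sweep. I'll raise the fingers straight up.

>>> arm_command(
  motion=[
    [0, 0, -0.6, 0],
    [0, 0, -1.4, 0],
    [0, 0, -2.2, 0],
    [0, 0, -3, 0],
    [0, 0, -3.8, 0],
    [0, 0, -4.8, 0],
    [0, 0, -6.5, 0],
    [0, 0, -9, 0],
    [0, 0, -12, 0],
    [0, 0, -12, 0],
  ],
)

```text
t: 7.05
tcp_pos: [0.5595, -0.1392, 0.2598]
tool_rot: [0.005, 0.701, 0.713, 0.003]
ft_force: [1.0, -1.0, 0.3]
opening: 0.912
grip_force: 0.0
```

>>> arm_command(
  motion=[
    [0, 0, 0, 0],
    [0, 0, 0, 0],
    [0, 0, 0, 0],
    [0, 0, 0, 0],
    [0, 0, 0, 0],
  ],
)

```text
t: 7.55
tcp_pos: [0.5553, -0.1382, 0.2547]
tool_rot: [-0.0, 0.701, 0.713, -0.0]
ft_force: [1.1, -0.9, -0.3]
opening: 0.913
grip_force: 0.0
```

Run:
```python
from h import *
from rig import robot
s=robot.get_state();print(s["tcp_pos"].round(4),s["ft_force"].round(2),s["t"])
a=robot.get_image("scene")["color"][110:270,190:350,::-1];d=robot.get_image("side");b=d["color"][120:280,180:340,::-1]
P=cloud(d);m=mask(d,(100,120,60),(125,255,255))&(P[...,0]>.51)&(P[...,0]<.63)&(P[...,2]<.2);q=P[m];q=q[(q[:,0]>.55)];print(np.polyfit(q[:,0],q[:,2],1),np.median(q[:,2]))
cv2.imwrite("pics/g.png",np.hstack([cv2.resize(a,(400,400)),cv2.resize(b,(400,400))]))
```

```text
[ 0.5553 -0.1382  0.2547] [ 1.11 -0.94 -0.26] 7.55
[-0.0043925   0.16938095] 0.1668230311749544
```

View pics/g.png

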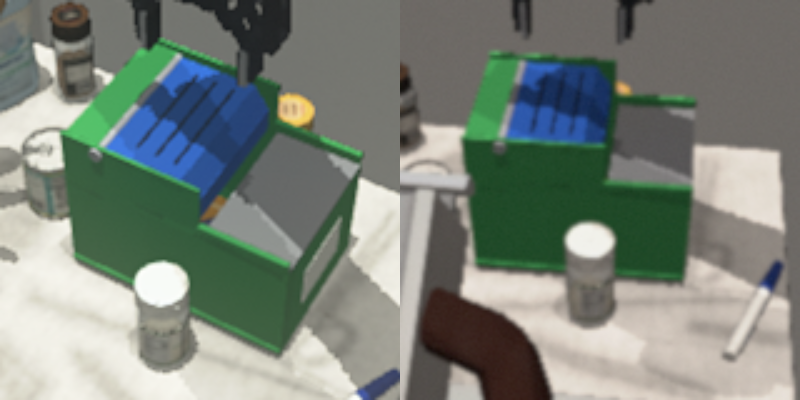

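The flap is shut and level (slope about 0), the fingers are clear, the jars, tin and pen have not moved, and the carton is inside.

```bash
python3 -c "
from rig import robot
print(robot.finish_job())"
```

```text
the job is handed in; nothing more can be done
None
```

I pushed the carton through the held-open flap and it lies flat on the box floor, the flap has swung shut, nothing around it looked moved, and the job was handed in after about 7.6 s; no verdict came back.

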